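Set the die dial and emboss a shelf tag

ROBOT

A 6-joint arm with a two-finger parallel gripper is mounted at the origin on the work surface. World frame = base frame: x ahead of the robot, y to its left, z up, the work surface at z = 0. Lengths are in m, angles in rad, forces in N, time in s.
With the tool pointing down it reaches from about 0.225 to 0.875 m from the base axis. Payload 3.4 kg.
Tool frame: the origin (TCP) lies midway between the tips of the shut fingers; the grasp point (between the pads) lies 19 mm behind it (env.hold_point_z is the distance from the TCP to the grasp point, in m); z points along the fingers, x is the direction in which the jaws open and shut, and the axes are right-handed (so a half turn about z gives the same grasp; the last joint's range is limited). The gripper opens to 85 mm and grips with 20 to 120 N. Pads are 22 mm wide; open, the fingers measure 114 mm over their backs; the gripper's body (76 mm by 85 mm) begins 54 mm behind the grasp point. The pads swing forward as they close: fully open they stand 13 mm farther back than shut.
Start: joints at [-1.308, 0.276, 1.505, -0, 1.361, -0.121], TCP at [0.215, -0.533, 0.231] pointing down, gripper open.
Joint ranges: [-2.89, 2.89], [-0.75, 2.08], [0.22, 2.7], [-1.18, 4.32], [0.11, 2.71], [-2.7, 2.7]. Speed limits (rad/s): [2.57, 2.57, 3.14, 3.14, 3.14, 3.14].

INTERFACE

Orientations are given as [roll, pitch, yaw] about the fixed x, y, z axes, in that order (R = Rz(yaw) Ry(pitch) Rx(roll)).
In Python, from rig import env, imaging gives the robot as it stands.
- The arm moves only by the shell command python3 -m handwheel 'ROWS' [FORCE]. ROWS is a JSON object of lists of equal length, an entry for each row: "delta_pos": the shift along the tool's x, y, z in mm, a list of three; "turn": the turn, a rotation vector about the tool's x, y, z in degrees, a list of three; "hand": the opening, from -1 (shut) to 1 (fully open). A call has 1 to 8 rows; each row is the pose to reach, as a shift and turn from the pose measured when the call began, along the tool's axes at that moment; what a row does not reach only later rows make up. A row lasts 1/12 s, in which the tool goes at most 41.7 mm and 7.16 degrees, less where a joint would pass 70% of its speed; a pose out of reach is approached as far as the arm can. A call with a gripper value outside its range is refused whole. The fingers move at their own pace and stop on an object; FORCE is the grip in N (left out, the last holds). Time passes only in rows, so rows that repeat a pose let the fingers close. It gives the time, the measured TCP pose, the force and the opening at its end, in the units of the state.
- env.sense(): the state, without advancing time (a new reading comes with each control period).
- imaging.get_image(name): name is "side" or "top" or "wrist"; returns a dict with "image" (420x560x3 uint8, red, green, blue), "fovy" (degrees; the focal length in pixels is half the picture's height over the tangent of half this angle, whatever the lens; pixels are square), "cx", "cy" (the principal point, pixels), "T" (4x4, takes a point from camera to world coordinates); the wrist camera has in their place "mount" (4x4, takes a point from camera to tool coordinates, whose origin is the TCP and whose axes are the tool frame's). Camera axes: x right, y up, looking along -z (the intrinsics and any distortion apply to the point x, -y, -z); pixel columns grow to the right and rows downward; lengths in m; the calibration is good to about 2 mm. A picture is of the moment at which its call begins: read the wrist's pose just before it. There is no depth.
- env.finish_job(): hands the job in, once; it reports no verdict.
The state is a dict: "time_s": time; "joints": joint angles; "dq": joint speeds; "effort": joint torques, N m; "tcp_pos": TCP position; "orientation": TCP orientation; "ft_force": force on the tool from outside, world axes, zero at the start; "moment": the same for the moment, N m; "finger_gap": finger opening in m.
Only numpy, scipy, OpenCV 4.12 (cv2) and the standard library are available. Lean on these libraries where they do the work, as an engineer would, in place of code of your own. Each camera call takes 0.05 s, during which the arm holds its last target.

TASK

The embossing machine on the packing bench is ready for the next shelf tag. Turn its click dial clockwise to position 5, counting the clicks and not running past that mark; only then press the lever down until it bites on the springy bed, keep it firmly pressed for about a second without forcing it, and let it come back up. Leave the dial on 5 and leave the other things on the bench alone.

Things in the scene. Friction and masses are not known exactly. Their poses are not given: they have to be found in the camera images.
- embosser: bench embossing machine, fixed to the bench: grey base 240 (x) x 270 (y) x 50 mm high; origin at the centre of its underside, z up, front towards its own -x (the robot's side). Dial on its +y half, lever on its -y half. 'Above the bench' below means along its z.
- dial_axis (a point): point on the dial's vertical axis at the top of its fixed round aluminium turret (94 mm across), 70 mm above the bench; machine x -30, y +78 mm. The dial turns clockwise seen from above to higher positions, 24 degrees (0.419 rad) a click, and rests only in notches; stops at positions 1 and 8. At the start it rests on 1, 2 or 3.
- knob_top (a point): centre of the top of the dial's black ribbed round knob, on the dial axis, 113 mm above the bench; 42 mm in diameter, 34 mm tall, above a white skirt disc 58 mm across (top at 78 mm). Grip it at any yaw. Worn fit: the knob turns free through up to 0.6 rad of play before it carries the skirt along; how much of the play is left at the start is not known.
- pointer (a point): tip of the black pointer nib on the white skirt disc, 34 mm from the dial axis, 76 mm above the bench; turns with the dial, not with the knob's play. Feel of a click: about 0.25 N m is needed at first, falling away over the first half click; then the dial jumps the other half by itself into the next notch and the knob turns free for about half a click.
- mark5 (a point): where the pointer tip is at position 5: straight in front (machine -x) of the dial axis, 34 mm from it. Eight black radial bars on the turret, 24 degrees apart and broadening clockwise, mark positions 1 (thinnest) to 8; the fifth points to the machine's front, 1 to 4 come before it, on the machine's -y side.
- lever_pad (a point): centre of the top of the black rubber press pad (50 x 40 mm) at the front end of the steel lever, about 164 mm above the bench when up. Press it from above with shut fingers: it goes down 42 to 66 mm at 2 to 4 N before its die meets the springy bed; where exactly depends on the tag stock and is not known. It springs back up when let go.
- lever: steel lever; origin on its hinge (along machine y, at x +90, y -68, z 105 mm), its -x axis points to the pad, 190 mm away, 0.25 rad above level when up. After the die touches the bed, the push on the pad rises by about 1.6 N per mm; 9 to 14 N is a good firm bite; about 9 mm after the touch the bed is solid and the push shoots up. Over 22 N bends the lever.
- tape_roll: loose cardboard tape core, 90 mm across, 48 mm tall, standing on its end left of the machine; origin at the centre of its underside. Leave it alone.
- small_carton: loose closed carton 90 x 130 x 70 mm left of the machine, origin under its centre. Leave it alone.
- tag_tray: loose grey open tray 100 x 150 x 40 mm right of the machine, origin under its centre. Leave it alone.
- screwdriver: loose screwdriver lying right of the machine, about 200 mm long. Leave it alone.

How it is judged:
By the outcome, as a careful person would: the job done as asked, in the order asked, and still so for the second after the job is handed in, with the robot touching nothing.
It also fails if it takes over 69 s, if anything falls off the work surface, if the arm or the gripper's body presses on something with over 40 N, if the wrist force passes 120 N, or if a joint passes its speed limit or range.

## Working session

There is one attempt and no reset: what is moved stays moved. The work goes in short steps, Python scripts to look and compute and a shell command to move; the robot and the scene stay as the last step left them, time stands still between calls to the robot, and variables do not carry over. Pictures are saved under pics/ and viewed, and the job is handed in when it is done.

```bash
ls; mkdir -p pics; python3 - <<'E'
from rig import env, imaging
import cv2,numpy as np
s=env.sense();print(s)
for n in("side","top","wrist"):
    d=imaging.get_image(n)
    cv2.imwrite(f"pics/{n}0.png",d["image"][:,:,::-1])
    print(n,{k:(np.round(v,4).tolist() if k!="image" and not isinstance(v,str) else 0) for k,v in d.items()})
E
```

```text
pics
{'time_s': 0.0, 'joints': array([-1.30802002e+00,  2.76593891e-01,  1.50615170e+00, -5.30856662e-06,
        1.36068172e+00, -1.20997416e-01]), 'dq': array([-0.00017596,  0.00133083, -0.00051412,  0.00235341, -0.00120422,
       -0.00138141]), 'effort': array([-1.94170225e-04, -4.16777802e+01, -2.45806110e+01, -3.37423062e-04,
        1.11656031e-02, -1.01437263e-05]), 'tcp_pos': array([ 0.21514828, -0.53265829,  0.23043293]), 'orientation': array([-3.14137636e+00,  1.82187225e-03, -1.18702129e+00]), 'ft_force': array([0.3114609 , 0.06100054, 0.47825429]), 'moment': array([ 0.08261363, -0.02489642,  0.08449947]), 'finger_gap': 0.0852022712962843}
side {'image': 0, 'fovy': 48.2734, 'cx': 278.5681, 'cy': 209.0914, 'T': [[-0.933, 0.219, -0.2855, 0.2378], [-0.3598, -0.5797, 0.7311, 0.897], [-0.0054, 0.7848, 0.6197, 0.8396], [0.0, 0.0, 0.0, 1.0]]}
top {'image': 0, 'fovy': 45.9672, 'cx': 277.1657, 'cy': 212.4709, 'T': [[0.0092, 0.9861, -0.166, 0.3656], [-1.0, 0.0093, -0.0, 0.0434], [0.0015, 0.166, 0.9861, 1.2956], [0.0, 0.0, 0.0, 1.0]]}
wrist {'image': 0, 'fovy': 61.8572, 'cx': 278.1433, 'cy': 206.3099, 'mount': [[1.0, 0.0005, 0.0015, 0.0], [0.0009, -0.956, -0.2935, -0.0743], [0.0013, 0.2935, -0.956, -0.1421], [0.0, 0.0, 0.0, 1.0]]}
```

View pics/top0.png

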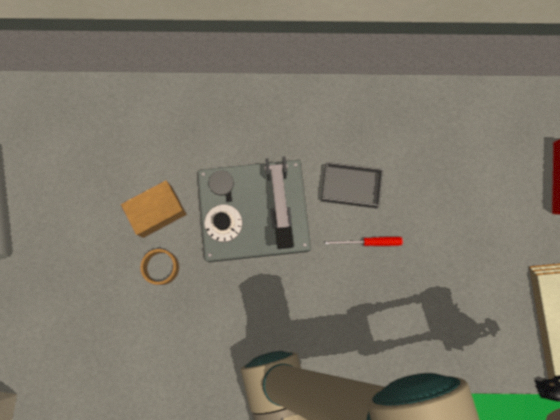

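View pics/side0.png

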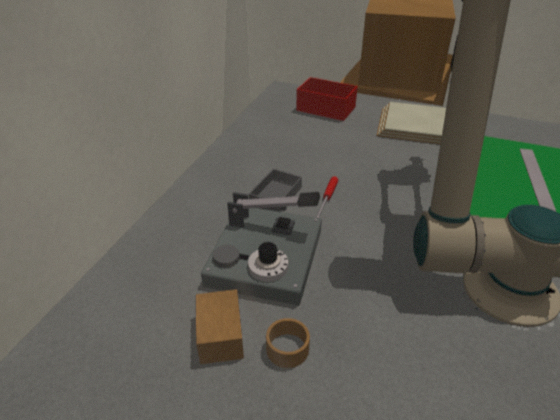

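The top view shows the machine at about (197–310, 160–261), the dial near (222,222) and the lever pad near (284,237). The side view shows the knob at about (267,252). I'll zoom in to fit the machine pose.

```bash
python3 - <<'E'
import cv2
a=cv2.imread("pics/top0.png")[150:270,185:325];cv2.imwrite("pics/topz.png",cv2.resize(a,None,fx=5,fy=5,interpolation=cv2.INTER_CUBIC))
a=cv2.imread("pics/side0.png")[180:305,200:340];cv2.imwrite("pics/sidez.png",cv2.resize(a,None,fx=4.8,fy=4.8,interpolation=cv2.INTER_CUBIC))
E
```

```text
(no output)
```

View pics/topz.png

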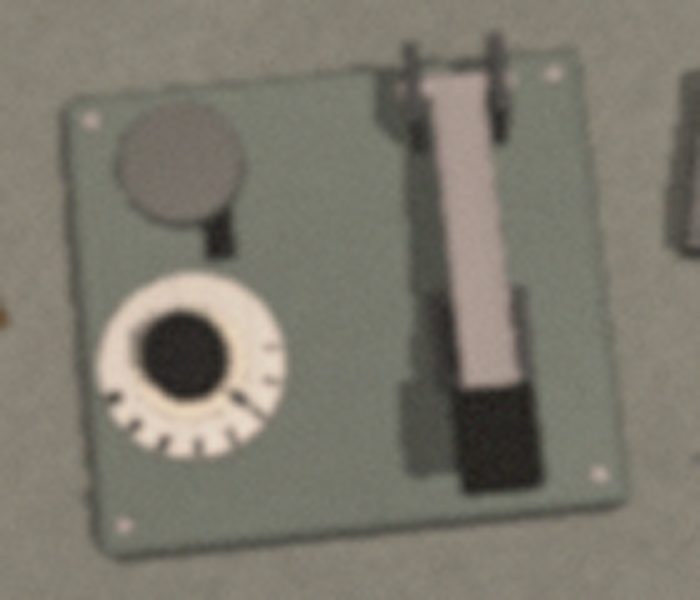

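View pics/sidez.png

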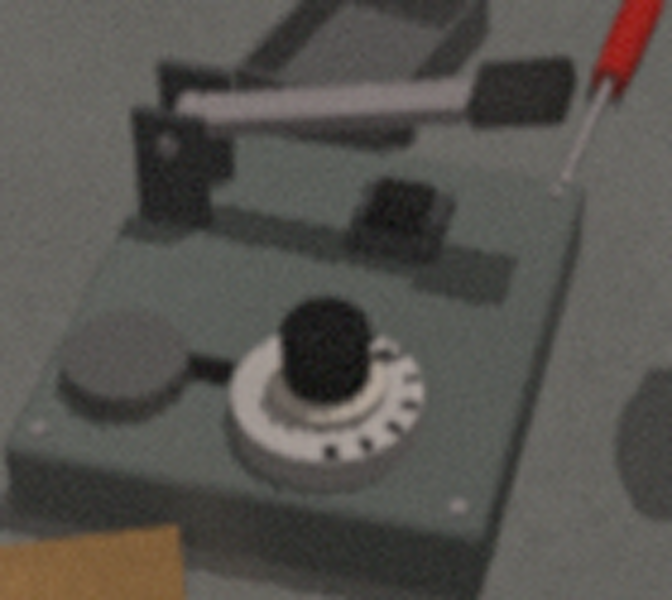

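```bash
cat > h.py <<'E'
import numpy as np,cv2
from scipy.optimize import least_squares
from scipy.spatial.transform import Rotation as R
def cam(d,s=None):
    if "T" in d: T=np.array(d["T"])
    else:
        T=np.eye(4);T[:3,:3]=R.from_euler('xyz',s["orientation"]).as_matrix();T[:3,3]=s["tcp_pos"];T=T@np.array(d["mount"])
    f=210/np.tan(np.radians(d["fovy"])/2);return T,f,d["cx"],d["cy"]
def proj(c,P):
    T,f,cx,cy=c;p=(np.atleast_2d(P)-T[:3,3])@T[:3,:3]
    return np.c_[cx+f*p[:,0]/-p[:,2],cy-f*p[:,1]/-p[:,2]]
def back(c,uv,z):
    T,f,cx,cy=c;r=T[:3,:3]@np.array([(uv[0]-cx)/f,-(uv[1]-cy)/f,-1]);return T[:3,3]+r*(z-T[2,3])/r[2]
def M(p,P):
    c,s=np.cos(p[2]),np.sin(p[2]);P=np.atleast_2d(P)
    return np.c_[p[0]+c*P[:,0]-s*P[:,1],p[1]+s*P[:,0]+c*P[:,1],P[:,2]]
DIAL=[-.03,.078]
E
python3 - <<'E'
from h import *
from rig import imaging
ct=cam(imaging.get_image("top"));cs=cam(imaging.get_image("side"))
z=lambda a:np.array(a)/5+[185,150]
zs=lambda a:np.array(a)/4.8+[200,180]
pad=[.09-.19*np.cos(.25),-.068,.164]
# machine pts
obs=[(ct,[.12,.135,.05],z([66,100])),(ct,[.12,-.135,.05],z([578,48])),(ct,[-.12,-.135,.05],z([628,507])),(ct,[-.12,.135,.05],z([100,555])),
(ct,[-.03,.078,.07],z([192,365])),(ct,[-.03,.078,.113],z([183,355])),(ct,pad,z([499,438])),
(cs,[-.03,.078,.113],zs([325,318])),(cs,[-.12,.135,.05],zs([487,545])),(cs,[-.12,-.135,.05],zs([580,188])),(cs,[.12,.135,.05],zs([10,450])),(cs,pad,zs([522,82]))]
r=lambda p:np.concatenate([(proj(c,M(p,P))[0]-u) for c,P,u in obs])
s=least_squares(r,[.55,.1,0.1],loss='soft_l1');print(s.x);print(np.round(r(s.x).reshape(-1,2),1))
np.save("pose.npy",s.x)
print("knob",M(s.x,[-.03,.078,.113]),"pad",M(s.x,pad))
E
```

```text
[0.5823054  0.10432548 0.11362666]
[[-1.3 -0.5]
 [ 0.  -0.6]
 [ 0.7 -0.6]
 [-0.6  1. ]
 [-0.3  0.1]
 [-0.4 -0.4]
 [-0.3  0.5]
 [ 0.8  1.1]
 [-0.3 -1.6]
 [ 2.2 -1.9]
 [-1.9 -1.1]
 [ 1.2 -1. ]]
knob [[0.54365504 0.17842103 0.113     ]] pad [[0.49652881 0.02609546 0.164     ]]
```

```bash
cat > go.py <<'E'
import sys;from h import *;from rig import env
# usage: go.py x y z yaw : delta in tool mm & turn deg from current pose
s=env.sense();x,y,z,yaw=map(float,sys.argv[1:5])
Rt=R.from_euler('xyz',s["orientation"]);Rg=R.from_euler('xyz',[np.pi,0,yaw])
print("t",round(s["time_s"],2),"tcp",np.round(s["tcp_pos"],4),"rpy",np.round(s["orientation"],3),"q6",round(s["joints"][5],2),"F",np.round(s["ft_force"],1),"gap",round(s["finger_gap"],4))
print("delta",np.round(1e3*Rt.inv().apply(np.array([x,y,z])-s["tcp_pos"]),1),"turn",np.round(np.degrees((Rt.inv()*Rg).as_rotvec()),1))
E
python3 go.py .33 -.25 .28 -.2; python3 go.py .5437 .1784 .25 1.9
```

```text
t 0.25 tcp [ 0.2153 -0.533   0.2309] rpy [-3.141e+00  1.000e-03 -1.187e+00] q6 -0.12 F [-0.7  0.7 -0.6] gap 0.0858
delta [-219.5 -212.4  -48.9] turn [ -0.    0.  -56.6]
t 0.25 tcp [ 0.2153 -0.533   0.2309] rpy [-3.141e+00  1.000e-03 -1.187e+00] q6 -0.12 F [-0.7  0.7 -0.6] gap 0.0858
delta [-536.6 -570.9  -18.6] turn [-1.000e-01 -0.000e+00 -1.769e+02]
```

```bash
python3 -m handwheel '{"delta_pos":[[-27,-27,-8],[-55,-53,-16],[-82,-80,-25],[-110,-106,-30],[-137,-133,-40],[-165,-160,-49],[-192,-186,-49],[-220,-212,-49]],"turn":[[0,0,-7],[0,0,-14],[0,0,-21],[0,0,-28],[0,0,-35],[0,0,-42],[0,0,-49],[0,0,-56]],"hand":[1,1,1,1,1,1,1,1]}'; python3 go.py .45 .02 .28 .75
```

```text
time_s: 0.92
tcp_pos: [0.33, -0.2482, 0.2808]
orientation: [3.141, -0.001, -0.204]
ft_force: [1.4, -0.4, 0.2]
finger_gap: 0.0854
t 0.92 tcp [ 0.33   -0.2482  0.2808] rpy [ 3.141e+00 -1.000e-03 -2.040e-01] q6 -0.61 F [ 1.4 -0.4  0.2] gap 0.0854
delta [  63.2 -286.9    0.8] turn [  0.1  -0.1 -54.7]
```

```bash
python3 -m handwheel '{"delta_pos":[[8,-36,0],[16,-72,0],[24,-108,0],[32,-144,0],[40,-180,0],[48,-216,0],[56,-252,0],[63,-287,0]],"turn":[[0,0,-7],[0,0,-14],[0,0,-21],[0,0,-28],[0,0,-35],[0,0,-42],[0,0,-49],[0,0,-55]],"hand":[1,1,1,1,1,1,1,1]}'; python3 go.py .5437 .1784 .24 1.72
```

```text
time_s: 1.58
tcp_pos: [0.4503, 0.022, 0.281]
orientation: [3.14, -0.001, 0.762]
ft_force: [0.3, 0.3, 1.2]
finger_gap: 0.0852
t 1.58 tcp [0.4503 0.022  0.281 ] rpy [ 3.14e+00 -1.00e-03  7.62e-01] q6 -0.87 F [0.3 0.3 1.2] gap 0.0852
delta [175.5 -48.7  41.1] turn [  0.1  -0.  -54.9]
```

```bash
python3 -m handwheel '{"delta_pos":[[22,-6,0],[44,-12,0],[66,-18,5],[88,-24,10],[110,-30,20],[132,-36,30],[154,-42,41],[175,-49,41]],"turn":[[0,0,-7],[0,0,-14],[0,0,-21],[0,0,-28],[0,0,-35],[0,0,-42],[0,0,-49],[0,0,-55]],"hand":[1,1,1,1,1,1,1,1]}'; cat > wr.py <<'E'
import sys;from h import *;from rig import env,imaging
s=env.sense();d=imaging.get_image("wrist");c=cam(d,s)
im=d["image"][:,:,::-1].copy();cv2.imwrite(f"pics/{sys.argv[1]}_raw.png",im)
np.savez(f"pics/{sys.argv[1]}.npz",T=c[0],k=c[1:])
p=np.load("pose.npy")
for q in [[-.03,.078,.113],[-.03,.078,.078],[-.064,.078,.076]]:
    print(np.round(proj(c,M(p,q))[0],1))
print(np.round(s["tcp_pos"],4),s["orientation"][2],s["joints"][5],s["finger_gap"])
cv2.imwrite(f"pics/{sys.argv[1]}.png",im)
E
python3 wr.py w1
```

```text
time_s: 2.25
tcp_pos: [0.5424, 0.1791, 0.2376]
orientation: [-3.139, 0.001, 1.728]
ft_force: [-0.6, 0.2, -0.6]
finger_gap: 0.085
[277.1 200.3]
[277.2 189.5]
[278.9 150.8]
[0.5424 0.1791 0.2376] 1.727743102729434 -1.5297306111660935 0.08502800153954033
```

View pics/w1.png

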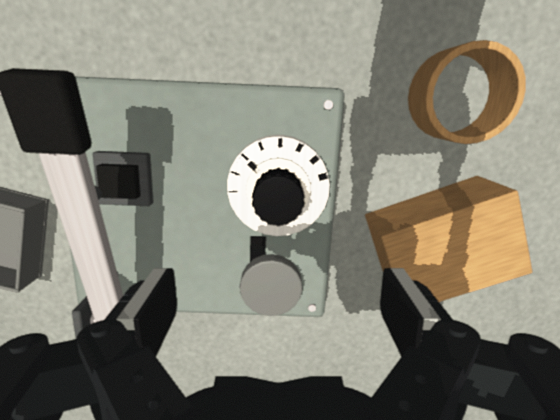

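```bash
python3 - <<'E'
import cv2
a=cv2.imread("pics/w1_raw.png")[125:245,215:345];cv2.imwrite("pics/w1z.png",cv2.resize(a,None,fx=5,fy=5,interpolation=cv2.INTER_CUBIC))
E
```

```text
(no output)
```

View pics/w1z.png

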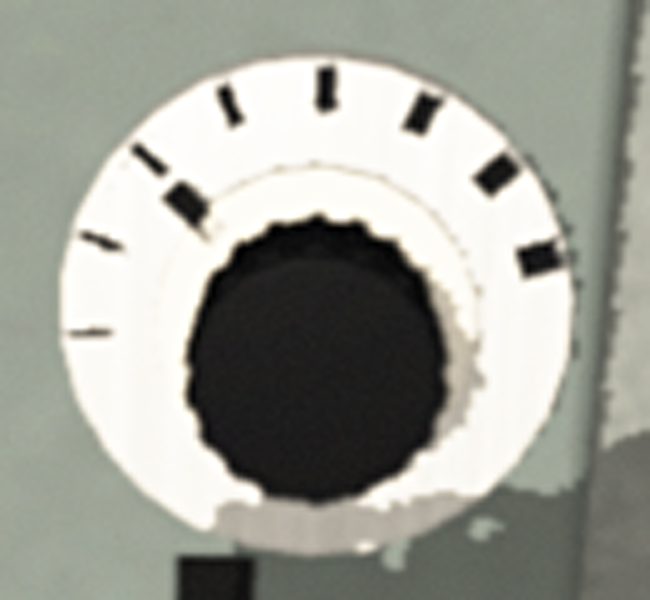

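The close wrist view shows the pointer, at about (252,165), in line with the third bar. The dial is on 3, so it needs 2 clicks. I'll check the axis against the model next.

```bash
python3 - <<'E'
from h import *
d=np.load("pics/w1.npz");c=(d["T"],*d["k"]);p=np.load("pose.npy")
for u,z in(([278.4,200.6],.113),([278.3,185.8],.07)):
    print(back(c,u,z))
print(M(p,[-.03,.078,.113]))
def md(u,z):
    q=back(c,u,z)[:2];return q
C=back(c,[278.3,185.8],.07)
for n,u,z in(("b5",[326/5+215,88/5+125],.07),("b3",[150/5+215,160/5+125],.07),("ptr",[178/5+215,198/5+125],.076),("b1",[90/5+215,332/5+125],.07),("b8",[540/5+215,260/5+125],.07)):
    v=back(c,u,z)-C;print(n,np.degrees(np.arctan2(v[1],v[0]))-np.degrees(p[2]))
E
python3 go.py .5435 .1785 .14 2.2;python3 go.py .5435 .1785 .083 2.2
```

```text
[0.54370934 0.1794533  0.113     ]
[0.54208684 0.1791394  0.07      ]
[[0.54365504 0.17842103 0.113     ]]
b5 -180.01584160355472
b3 -129.18048671246626
ptr -127.79076807252241
b1 -80.33645520354472
b8 103.85848127509476
t 2.3 tcp [0.5451 0.1829 0.2382] rpy [ 3.140e+00 -3.000e-03  1.732e+00] q6 -1.53 F [1.8 3.4 1.1] gap 0.0851
delta [-4.3 -2.5 98.2] turn [  0.2  -0.1 -26.8]
t 2.3 tcp [0.5451 0.1829 0.2382] rpy [ 3.140e+00 -3.000e-03  1.732e+00] q6 -1.53 F [1.8 3.4 1.1] gap 0.0851
delta [ -4.5  -2.6 155.2] turn [  0.2  -0.1 -26.8]
```

```bash
python3 -m handwheel '{"delta_pos":[[-4,-2,20],[-4,-3,40],[-4,-3,65],[-4,-3,90],[-4,-3,90],[-4,-3,90]],"turn":[[0,0,-6],[0,0,-12],[0,0,-18],[0,0,-24],[0,0,-27],[0,0,-27]],"hand":[1,1,1,1,1,1]}';  python3 go.py .5432 .179 .083 2.2; python3 wr.py w2
```

```text
time_s: 2.8
tcp_pos: [0.5416, 0.1784, 0.1464]
orientation: [-3.141, -0.003, 2.204]
ft_force: [-0.1, 0.0, 0.8]
finger_gap: 0.0852
t 2.8 tcp [0.5416 0.1784 0.1464] rpy [-3.141e+00 -3.000e-03  2.204e+00] q6 -2.01 F [-0.1  0.   0.8] gap 0.0852
delta [-0.6  1.6 63.4] turn [-0.  -0.2  0.2]
[275.2 247. ]
[275.4 224.9]
[302.5 178.9]
[0.5416 0.1784 0.1464] 2.203695168868859 -2.010429236753498 0.08520099479951168
```

View pics/w2.png

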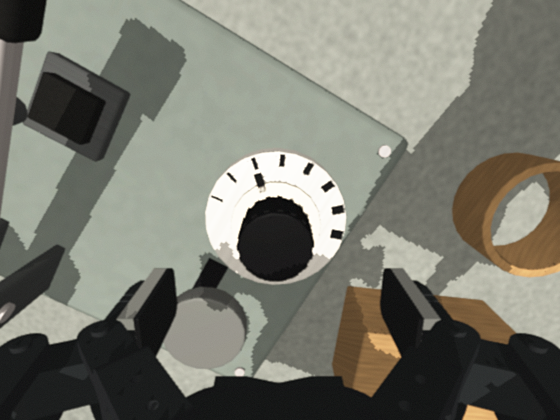

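```bash
python3 -m handwheel '{"delta_pos":[[0,1,20],[0,1,40],[-1,1,55],[-1,1,64],[-1,1,64]],"turn":[[0,0,0],[0,0,0],[0,0,0],[0,0,0],[0,0,0]],"hand":[1,1,1,1,1]}';  python3 go.py .5432 .179 .083 2.2; python3 wr.py w3
```

```text
time_s: 3.27
tcp_pos: [0.5435, 0.1784, 0.0827]
orientation: [3.141, -0.003, 2.201]
ft_force: [-0.4, 1.4, 0.1]
finger_gap: 0.0851
t 3.27 tcp [0.5435 0.1784 0.0827] rpy [ 3.141e+00 -3.000e-03  2.201e+00] q6 -2.01 F [-0.4  1.4  0.1] gap 0.0851
delta [ 0.7  0.1 -0.3] turn [ 0.  -0.2  0. ]
[277.8 313.3]
[277.5 269.1]
[315.1 206.8]
[0.5435 0.1784 0.0827] 2.2005162594630936 -2.0084500217135677 0.08513888797899095
```

View pics/w3.png

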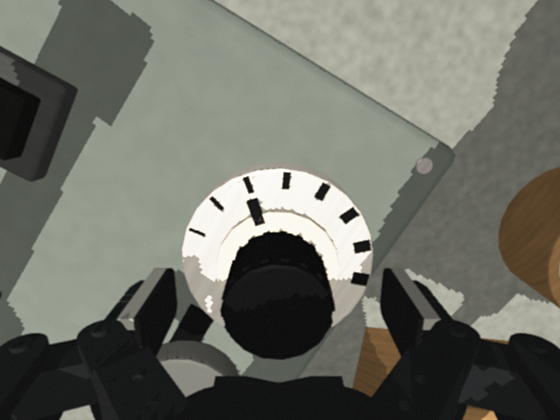

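The knob is centred between the jaws, with its top at about (277,311) and the pointer still on bar 3. Closing now.

```bash
python3 -m handwheel '{"delta_pos":[[0,0,0],[0,0,0],[0,0,0],[0,0,0],[0,0,0],[0,0,0],[0,0,0],[0,0,0]],"turn":[[0,0,0],[0,0,0],[0,0,0],[0,0,0],[0,0,0],[0,0,0],[0,0,0],[0,0,0]],"hand":[-1,-1,-1,-1,-1,-1,-1,-1]}' 35;  python3 go.py .5432 .179 .083 2.2; python3 wr.py w4; python3 -c "
from rig import env;print(env.sense()['moment'])"
```

```text
time_s: 3.98
tcp_pos: [0.545, 0.1788, 0.0849]
orientation: [3.138, -0.001, 2.201]
ft_force: [-0.6, 0.3, 5.7]
finger_gap: 0.041
t 3.98 tcp [0.545  0.1788 0.0849] rpy [ 3.138e+00 -1.000e-03  2.201e+00] q6 -2.01 F [-0.6  0.3  5.7] gap 0.041
delta [ 1.2 -1.3  1.9] turn [ 0.2 -0.1  0. ]
[279.  306.8]
[278.6 264.1]
[315.9 202.4]
[0.545  0.1788 0.0849] 2.200728622937052 -2.008602505241991 0.04098593370759189
[ 0.00987623  0.1078404  -0.01513224]
```

View pics/w4.png

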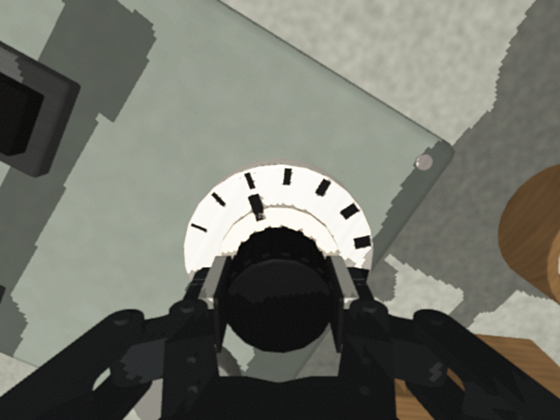

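```bash
cat > m.py <<'E'
import sys;from h import *;from rig import env,imaging
s=env.sense();d=imaging.get_image("wrist");c=cam(d,s);np.savez(f"pics/{sys.argv[1]}.npz",T=c[0],k=c[1:])
im=d["image"][:,:,::-1];cv2.imwrite(f"pics/{sys.argv[1]}.png",cv2.resize(im[130:330,130:430],None,fx=2.5,fy=2.5,interpolation=cv2.INTER_CUBIC))
p=np.load("pose.npy")
# sample skirt rim annulus for pointer: darkness at r 30..34mm, z .077
g=cv2.cvtColor(im,cv2.COLOR_BGR2GRAY).astype(np.float32)
C=np.array([.5434,.1788]);A=np.radians(np.arange(-30,180,1.))  # cw from front: position angle, neg=before
pos=[]
for a in A-np.radians(110):
    th=np.pi+p[2]-a
    rr=np.array([.0305,.032,.033]);P=np.c_[C[0]+rr*np.cos(th),C[1]+rr*np.sin(th),0*rr+.077]
    uv=proj(c,P).astype(np.float32);pos.append(cv2.remap(g,uv[:,:1],uv[:,1:],cv2.INTER_LINEAR).mean())
pos=np.array(pos);aa=np.degrees(A)-110
sel=(aa>-110)&(aa<60)
dark=sel&(pos<90)
print("dark deg:",aa[dark].astype(int).tolist()," -> pos",)
print("t",round(s["time_s"],2),"yaw",round(s["orientation"][2],3),"tcp",np.round(s["tcp_pos"],4),"mom",np.round(s["moment"],3),"F",np.round(s["ft_force"],1))
E
python3 -m handwheel '{"delta_pos":[[0,0,0],[0,0,0],[0,0,0],[0,0,0]],"turn":[[0,0,2.5],[0,0,5],[0,0,7.5],[0,0,10]],"hand":[-1,-1,-1,-1]}' 35; python3 m.py r1
```

```text
time_s: 4.37
tcp_pos: [0.5449, 0.1789, 0.085]
orientation: [3.138, -0.002, 2.025]
ft_force: [-0.2, 0.5, 1.0]
finger_gap: 0.041
dark deg: [-48, -47, -46, -45, -44, -43, -42, -41, -40]  -> pos
t 4.37 yaw 2.025 tcp [0.5449 0.1789 0.085 ] mom [-0.095  0.028  0.157] F [-0.2  0.5  1. ]
```

View pics/r1.png

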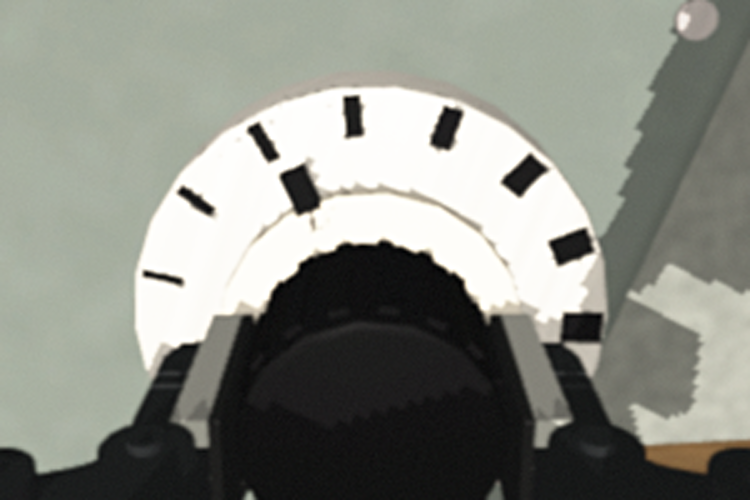

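```bash
python3 -m handwheel '{"delta_pos":[[0,0,0],[0,0,0],[0,0,0]],"turn":[[0,0,2],[0,0,4],[0,0,6]],"hand":[-1,-1,-1]}' 35; python3 m.py r2;python3 -m handwheel '{"delta_pos":[[0,0,0],[0,0,0],[0,0,0]],"turn":[[0,0,2],[0,0,4],[0,0,4]],"hand":[-1,-1,-1]}' 35; python3 m.py r3
```

```text
time_s: 4.67
tcp_pos: [0.5448, 0.1788, 0.085]
orientation: [3.138, -0.002, 1.918]
ft_force: [-1.2, 0.9, 0.7]
finger_gap: 0.0409
dark deg: [-41, -40, -39, -38, -37, -36, -35, -34]  -> pos
t 4.67 yaw 1.918 tcp [0.5448 0.1788 0.085 ] mom [-0.1    0.039  0.032] F [-1.2  0.9  0.7]
time_s: 4.97
tcp_pos: [0.5449, 0.1788, 0.085]
orientation: [3.138, -0.002, 1.848]
ft_force: [-0.6, -0.1, 1.2]
finger_gap: 0.041
dark deg: [-28, -27, -26, -25, -24, -23, -22, -21]  -> pos
t 4.97 yaw 1.848 tcp [0.5449 0.1788 0.085 ] mom [-0.038  0.063  0.03 ] F [-0.6 -0.1  1.2]
```

View pics/r3.png

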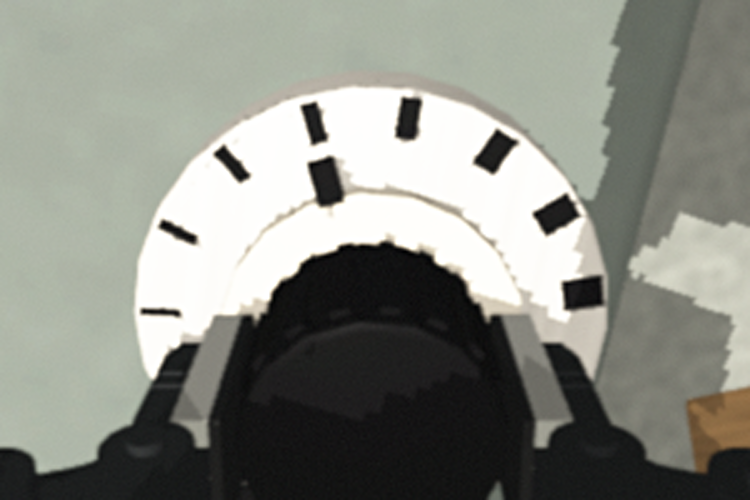

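One click is done and the pointer is on bar 4. Approaching the second in small steps.

```bash
python3 -m handwheel '{"delta_pos":[[0,0,0],[0,0,0],[0,0,0],[0,0,0],[0,0,0],[0,0,0]],"turn":[[0,0,3],[0,0,6],[0,0,9],[0,0,12],[0,0,15],[0,0,17]],"hand":[-1,-1,-1,-1,-1,-1]}' 35; python3 m.py r4;python3 -m handwheel '{"delta_pos":[[0,0,0],[0,0,0],[0,0,0]],"turn":[[0,0,2],[0,0,3],[0,0,3]],"hand":[-1,-1,-1]}' 35; python3 m.py r5
```

```text
time_s: 5.52
tcp_pos: [0.5448, 0.1789, 0.085]
orientation: [3.139, -0.003, 1.552]
ft_force: [-0.4, -0.0, 1.9]
finger_gap: 0.0412
dark deg: [-109, -108, -107, -106, -105, -104, -20, -19, -18, -17, -16, -15, -13, -13, -12]  -> pos
t 5.52 yaw 1.552 tcp [0.5448 0.1789 0.085 ] mom [-0.013  0.04   0.124] F [-0.4 -0.   1.9]
time_s: 5.82
tcp_pos: [0.5448, 0.1789, 0.085]
orientation: [3.139, -0.003, 1.5]
ft_force: [-0.6, 0.5, 0.7]
finger_gap: 0.0409
dark deg: [-109, -108, -107, -106, -105, -104, -103, -102, -101, -100, -16, -15, -13, -13, -12, -11, -10, -9]  -> pos
t 5.82 yaw 1.5 tcp [0.5448 0.1789 0.085 ] mom [-0.072 -0.028  0.033] F [-0.6  0.5  0.7]
```

```bash
python3 -m handwheel '{"delta_pos":[[0,0,0],[0,0,0],[0,0,0]],"turn":[[0,0,1.5],[0,0,3],[0,0,3]],"hand":[-1,-1,-1]}' 35; python3 m.py r6
```

```text
time_s: 6.12
tcp_pos: [0.5448, 0.1788, 0.085]
orientation: [3.14, -0.003, 1.447]
ft_force: [0.5, -0.3, 1.4]
finger_gap: 0.041
dark deg: [-109, -108, -107, -106, -105, -104, -103, -102, -101, -100, -99, -98, -97, -96, -4, -3, -2, -1, 0, 1, 2, 3]  -> pos
t 6.12 yaw 1.447 tcp [0.5448 0.1788 0.085 ] mom [-0.108  0.061 -0.029] F [ 0.5 -0.3  1.4]
```

View pics/r6.png

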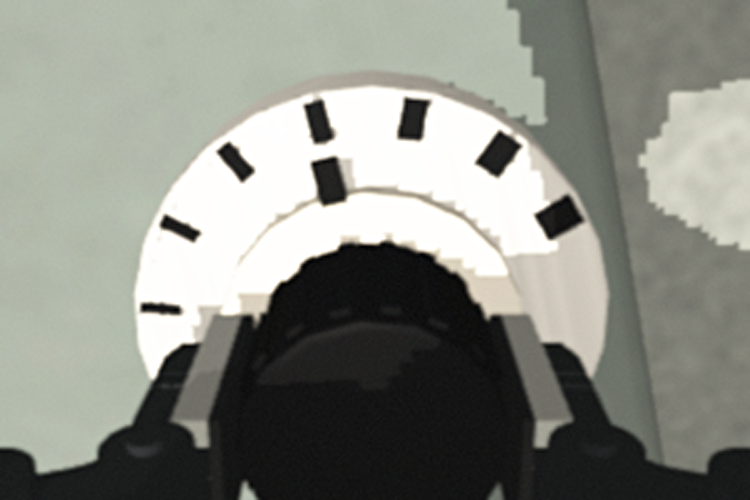

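The pointer is on bar 5, with three broader bars beyond it and measured at about −0.5°. Now I'll release and rise.

```bash
python3 -m handwheel '{"delta_pos":[[0,0,0],[0,0,0],[0,0,0],[0,0,0],[0,0,0]],"turn":[[0,0,0],[0,0,0],[0,0,0],[0,0,0],[0,0,0]],"hand":[0.9,0.9,0.9,0.9,0.9]}' 20; python3 -m handwheel '{"delta_pos":[[0,0,-15],[0,0,-45],[0,0,-80],[0,0,-115],[0,0,-145],[0,0,-145]],"turn":[[0,0,0],[0,0,0],[0,0,0],[0,0,0],[0,0,0],[0,0,0]],"hand":[0.9,0.9,0.9,0.9,0.9,0.9]}'; python3 m.py r7; python3 wr.py w5; python3 go.py .4965 .0261 .20 1.445
```

```text
time_s: 6.58
tcp_pos: [0.5448, 0.1788, 0.0849]
orientation: [3.14, -0.003, 1.448]
ft_force: [0.6, 0.2, -0.8]
finger_gap: 0.0812
time_s: 7.08
tcp_pos: [0.5482, 0.1791, 0.2371]
orientation: [3.127, -0.008, 1.448]
ft_force: [0.1, 0.3, 0.3]
finger_gap: 0.0812
dark deg: [-2, -1, 0, 1, 2, 3, 4]  -> pos
t 7.08 yaw 1.448 tcp [0.5482 0.1791 0.2371] mom [ 0.023 -0.026  0.002] F [0.1 0.3 0.3]
[276.2 194.8]
[276.1 183.9]
[266.7 145.5]
[0.5467 0.1789 0.234 ] 1.4482284632252038 -1.2551792006277054 0.08133310356615912
t 7.18 tcp [0.5451 0.1785 0.2314] rpy [ 3.136 -0.004  1.448] q6 -1.26 F [-0.1  0.6 -1.2] gap 0.0814
delta [-157.3  -29.8   30.6] turn [ 0.3 -0.3  0.2]
```

View pics/w5.png

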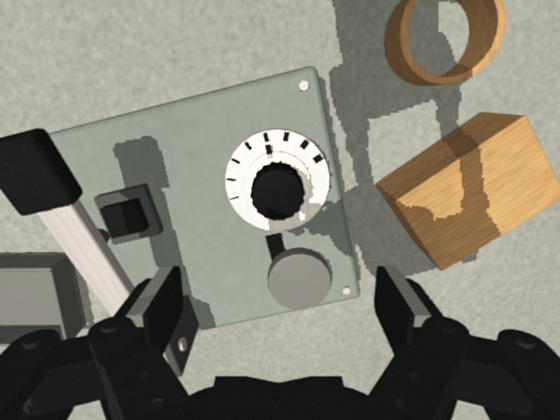

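The dial stays on 5 after release. Moving to the lever pad and shutting the fingers.

```bash
python3 -m handwheel '{"delta_pos":[[-20,-4,0],[-45,-9,0],[-70,-14,0],[-95,-18,0],[-120,-23,0],[-145,-28,0],[-157,-30,0],[-157,-30,0]],"turn":[[0,0,0],[0,0,0],[0,0,0],[0,0,0],[0,0,0],[0,0,0],[0,0,0],[0,0,0]],"hand":[-1,-1,-1,-1,-1,-1,-1,-1]}'; python3 wr.py w6; python3 go.py .4965 .0261 .20 1.445; python3 - <<'E'
from h import *
d=np.load("pics/w6.npz");c=(d["T"],*d["k"]);p=np.load("pose.npy")
x=.09-.19*np.cos(.25)
print(proj(c,M(p,[x,-.068,.164])))
E
```

```text
time_s: 7.85
tcp_pos: [0.4946, 0.0246, 0.2292]
orientation: [3.14, -0.004, 1.445]
ft_force: [0.8, 0.1, -0.2]
finger_gap: 0.0001
[477.6 236.3]
[456.  221.5]
[451.3 184.8]
[0.4946 0.0246 0.2292] 1.4452399179177946 -1.5396997919282973 7.590760690354413e-05
t 7.9 tcp [0.4955 0.026  0.2296] rpy [ 3.138 -0.005  1.446] q6 -1.54 F [0.6 1.1 0.6] gap 0.0004
delta [ 0.1  0.9 29.6] turn [ 0.2 -0.3  0. ]
[[280.7306421  226.64500325]]
```

View pics/w6.png

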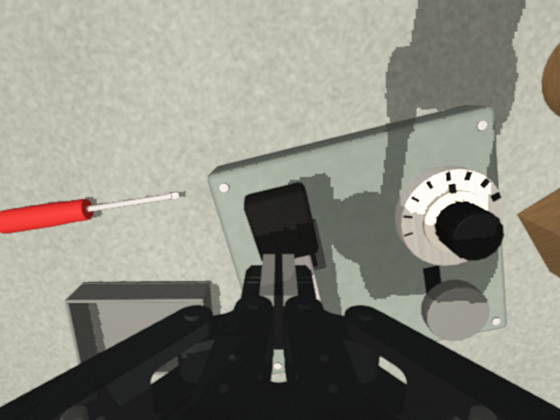

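```bash
python3 -m handwheel '{"delta_pos":[[0,-1,15],[0,-1,30],[0,-1,45],[0,-1,57],[0,-1,57]],"turn":[[0,0,0],[0,0,0],[0,0,0],[0,0,0],[0,0,0]],"hand":[-1,-1,-1,-1,-1]}' ; python3 -m handwheel '{"delta_pos":[[0,0,5],[0,0,10],[0,0,15],[0,0,15]],"turn":[[0,0,0],[0,0,0],[0,0,0],[0,0,0]],"hand":[-1,-1,-1,-1]}';python3 wr.py w7
```

```text
time_s: 8.32
tcp_pos: [0.4931, 0.0279, 0.1696]
orientation: [-3.139, -0.006, 1.447]
ft_force: [-0.5, -0.2, -0.2]
finger_gap: -0.0003
time_s: 8.65
tcp_pos: [0.4932, 0.0285, 0.1542]
orientation: [-3.139, -0.006, 1.447]
ft_force: [-0.4, 0.7, 2.1]
finger_gap: 0.0002
[539.5 287.7]
[502.8 261.6]
[498.2 215.1]
[0.4932 0.0285 0.1542] 1.4469658928767128 -1.5381487674705936 0.00020810484280601836
```

View pics/w7.png

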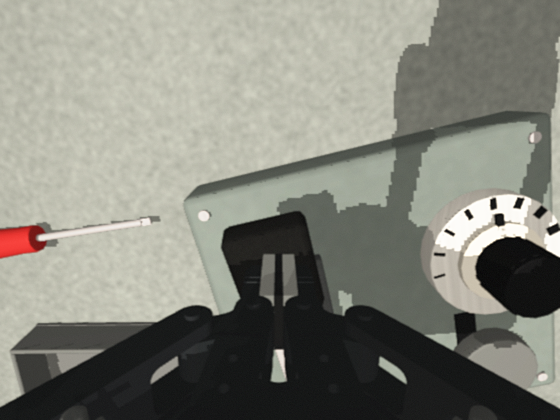

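```bash
python3 -m handwheel '{"delta_pos":[[0,0,7],[-1,0,14],[-1,0,20],[-1,0,26],[-1,0,26]],"turn":[[0,0,0],[0,0,0],[0,0,0],[0,0,0],[0,0,0]],"hand":[-1,-1,-1,-1,-1]}' ; python3 -m handwheel '{"delta_pos":[[0,0,2],[0,0,4],[0,0,4]],"turn":[[0,0,0],[0,0,0],[0,0,0]],"hand":[-1,-1,-1]}'
```

```text
time_s: 9.12
tcp_pos: [0.4922, 0.0276, 0.1272]
orientation: [-3.137, -0.006, 1.447]
ft_force: [-1.7, 0.2, 3.0]
finger_gap: 0.0001
time_s: 9.37
tcp_pos: [0.492, 0.0275, 0.1228]
orientation: [-3.136, -0.006, 1.447]
ft_force: [-0.9, 0.9, 4.0]
finger_gap: 0.0002
```

```bash
for i in 1; do python3 -m handwheel '{"delta_pos":[[0,0,1.5],[0,0,3],[0,0,3]],"turn":[[0,0,0],[0,0,0],[0,0,0]],"hand":[-1,-1,-1]}'; done; python3 -m handwheel '{"delta_pos":[[0,0,1],[0,0,2],[0,0,2]],"turn":[[0,0,0],[0,0,0],[0,0,0]],"hand":[-1,-1,-1]}'
```

```text
time_s: 9.62
tcp_pos: [0.4918, 0.0275, 0.1197]
orientation: [-3.136, -0.006, 1.447]
ft_force: [-3.0, 0.1, 3.0]
finger_gap: -0.0001
time_s: 9.87
tcp_pos: [0.4917, 0.0275, 0.1175]
orientation: [-3.136, -0.006, 1.447]
ft_force: [-3.0, -0.5, 3.0]
finger_gap: -0.0003
```

```bash
python3 -m handwheel '{"delta_pos":[[0,0,1.5],[0,0,3],[0,0,3]],"turn":[[0,0,0],[0,0,0],[0,0,0]],"hand":[-1,-1,-1]}'; python3 -m handwheel '{"delta_pos":[[0,0,1.5],[0,0,3],[0,0,3]],"turn":[[0,0,0],[0,0,0],[0,0,0]],"hand":[-1,-1,-1]}'
```

```text
time_s: 10.12
tcp_pos: [0.4917, 0.0274, 0.1143]
orientation: [-3.135, -0.006, 1.447]
ft_force: [-2.3, 0.0, 2.9]
finger_gap: -0.0
time_s: 10.37
tcp_pos: [0.4916, 0.0274, 0.111]
orientation: [-3.135, -0.006, 1.447]
ft_force: [-2.6, 1.0, 3.0]
finger_gap: -0.0
```

```bash
python3 -m handwheel '{"delta_pos":[[0,0,1.5],[0,0,3],[0,0,3]],"turn":[[0,0,0],[0,0,0],[0,0,0]],"hand":[-1,-1,-1]}'; python3 -m handwheel '{"delta_pos":[[0,0,1],[0,0,2],[0,0,2]],"turn":[[0,0,0],[0,0,0],[0,0,0]],"hand":[-1,-1,-1]}'
```

```text
time_s: 10.62
tcp_pos: [0.4916, 0.0274, 0.1079]
orientation: [-3.135, -0.006, 1.447]
ft_force: [-3.0, 0.2, 5.4]
finger_gap: -0.0001
time_s: 10.87
tcp_pos: [0.4915, 0.0275, 0.1062]
orientation: [-3.135, -0.006, 1.447]
ft_force: [-3.6, -1.0, 7.1]
finger_gap: 0.0001
```

The die touched the bed at about z 0.109. Pressing a little further to reach the band.

```bash
python3 -m handwheel '{"delta_pos":[[0,0,1.5],[0,0,2.7],[0,0,2.7]],"turn":[[0,0,0],[0,0,0],[0,0,0]],"hand":[-1,-1,-1]}'
```

```text
time_s: 11.12
tcp_pos: [0.4916, 0.0274, 0.1043]
orientation: [-3.136, -0.006, 1.447]
ft_force: [-4.3, -0.4, 11.4]
finger_gap: -0.0002
```

```bash
python3 -m handwheel '{"delta_pos":[[0,0,0.5],[0,0,0.5],[0,0,0.5]],"turn":[[0,0,0],[0,0,0],[0,0,0]],"hand":[-1,-1,-1]}'
```

```text
time_s: 11.37
tcp_pos: [0.4915, 0.0274, 0.1047]
orientation: [-3.136, -0.006, 1.447]
ft_force: [-4.3, -0.8, 10.3]
finger_gap: 0.0001
```

```bash
python3 -m handwheel '{"delta_pos":[[0,0,0.9],[0,0,0.9],[0,0,0.9],[0,0,0.9]],"turn":[[0,0,0],[0,0,0],[0,0,0],[0,0,0]],"hand":[-1,-1,-1,-1]}';python3 -m handwheel '{"delta_pos":[[0,0,0.8],[0,0,0.8],[0,0,0.8],[0,0,0.8],[0,0,0.8]],"turn":[[0,0,0],[0,0,0],[0,0,0],[0,0,0],[0,0,0]],"hand":[-1,-1,-1,-1,-1]}'
```

```text
time_s: 11.7
tcp_pos: [0.4916, 0.0274, 0.1047]
orientation: [-3.137, -0.006, 1.447]
ft_force: [-4.4, -0.8, 10.2]
finger_gap: -0.0001
time_s: 12.12
tcp_pos: [0.4915, 0.0274, 0.1048]
orientation: [-3.137, -0.006, 1.447]
ft_force: [-4.7, -0.5, 10.1]
finger_gap: -0.0
```

The push held at about 10–11 N for 1.1 s. Letting it up now.

```bash
python3 -m handwheel '{"delta_pos":[[0,0,0.5],[0,0,-6],[0,0,-14],[0,0,-22],[0,0,-30],[0,0,-40],[0,0,-50],[0,0,-60]],"turn":[[0,0,0],[0,0,0],[0,0,0],[0,0,0],[0,0,0],[0,0,0],[0,0,0],[0,0,0]],"hand":[-1,-1,-1,-1,-1,-1,-1,-1]}';python3 -m handwheel '{"delta_pos":[[0,0,-20],[0,0,-50],[0,0,-80],[0,0,-100],[0,0,-100]],"turn":[[0,0,0],[0,0,0],[0,0,0],[0,0,0],[0,0,0]],"hand":[-1,-1,-1,-1,-1]}'; python3 wr.py w8; python3 - <<'E'
from rig import imaging
import cv2
a=imaging.get_image("side")["image"][170:310,195:345,::-1];cv2.imwrite("pics/s2.png",cv2.resize(a,None,fx=4,fy=4,interpolation=cv2.INTER_CUBIC))
E
```

```text
time_s: 12.78
tcp_pos: [0.4925, 0.0269, 0.1661]
orientation: [-3.139, -0.005, 1.447]
ft_force: [2.0, 0.9, 1.9]
finger_gap: 0.0001
time_s: 13.2
tcp_pos: [0.4944, 0.026, 0.2708]
orientation: [3.137, -0.005, 1.447]
ft_force: [-0.1, -0.2, 0.5]
finger_gap: -0.0001
[450.3 219.4]
[433.7 207.8]
[429.2 175.1]
[0.4944 0.026  0.2708] 1.4472156646678696 -1.5398881210547892 -0.00013027521267039506
```

View pics/w8.png

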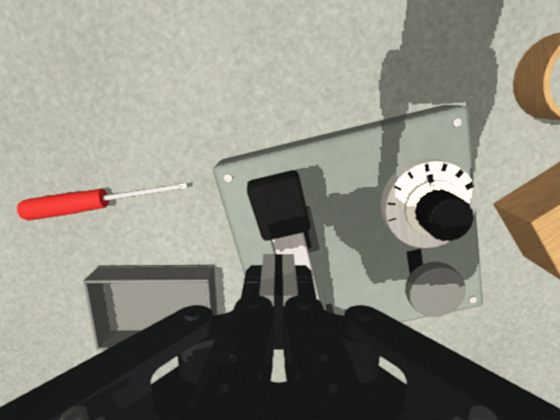

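View pics/s2.png

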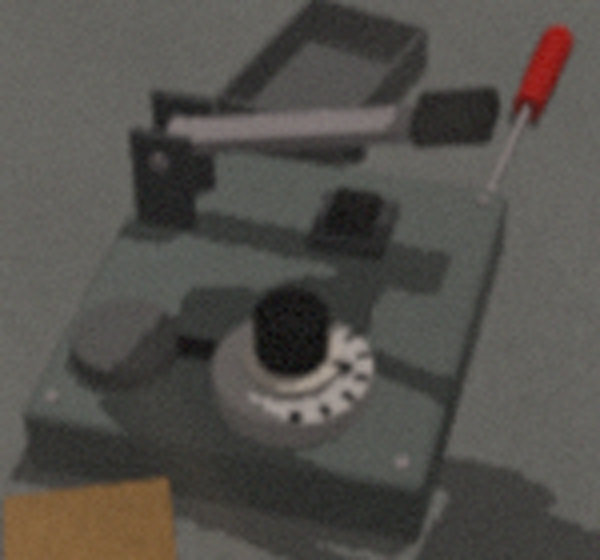

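```bash
python3 -c "
from rig import env;print(env.finish_job(), env.sense()['time_s'])"
```

```text
the job is handed in; nothing more can be done
the job is handed in; nothing more can be done
```

The tag is embossed as asked and the job is handed in: dial on 5 first, then the lever pressed, held and let back up, in about 13 s.

- **Dial:** It started on 3. I turned it two clicks clockwise, checking the pointer in the wrist camera after each. It went 3, then 4, then 5, without passing the mark. After I let go of the knob, the pointer read within about 1° of mark 5.
- **Lever:** The die touched the bed at about 55 mm of travel. I then held 10–11 N for about 1.1 s. The highest reading was 11.4 N, though I only had readings at the end of each move.
- **After release:** The last wrist and side pictures show the lever back up and the pointer still on bar 5. The tray, screwdriver and carton look undisturbed, and the tape roll, only partly in view, does too. The gripper was well clear above the pad and touching nothing.

No check failed. During the hold the sensor also showed about 4 N of sideways force. I put that down to friction as the pad swings on its arc.

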